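# Stow the nozzle-dip tin and slide the chest hatch home

### The arm

A 6-joint arm with a two-finger parallel gripper is mounted at the origin on the work surface. World frame = base frame: x ahead of the robot, y to its left, z up, the work surface at z = 0. Lengths are in mm, angles in rad, forces in N, time in s.
With the tool pointing down it reaches from about 225 to 725 mm from the base axis. Payload 3.1 kg.
Tool frame: the origin (TCP) lies between the finger pads; the fingertips stand 17 mm ahead of it and the grasp point (between the pads) lies 2 mm behind it (arm.tcp_to_tips is the distance from the TCP to the fingertips, in mm); z points along the fingers, y is the direction in which the jaws open and shut (so a half turn about z gives the same grasp; the last joint's range is limited). The gripper opens to 85 mm and grips with 20 to 120 N. Pads are 22 mm wide; open, the fingers measure 114 mm over their backs; the gripper's body (76 mm by 85 mm) begins 54 mm behind the grasp point. The pads swing forward as they close: fully open they stand 13 mm farther back than shut.
Start: joints at [1.143, 0.048, 0.099, 1.622, 0, 1.443], TCP at [155.055, 501.573, 248.312] pointing down, gripper open.
Joint ranges: [-2.91, 2.91], [-0.99, 1.94], [-1.21, 1.42], [-2.12, 2.29], [-1.49, 1.47], [-3.14, 3.14]. Speed limits (rad/s): [2.79, 2.79, 3.14, 3.14, 3.14, 3.14].

### API

Orientations are given as a rotation vector (axis times angle).
In Python, from workcell import arm gives the robot as it stands.
- The arm moves only by the shell command python3 -m handwheel 'ROWS' [FORCE]. ROWS is JSON, one flat list of numbers, 7 for each row, row after row: the shift along the tool's x, y, z in mm, then the turn, a rotation vector about the tool's x, y, z in degrees, then the finger opening in mm, from 0 to 85.4. In form: [tx, ty, tz, rx, ry, rz, jaw, tx, ty, tz, rx, ry, rz, jaw, ...]. A call has 1 to 8 rows; each row shifts and turns the commanded pose from where the row before left it, along the tool's axes as they then stand; what a row does not reach is not made up. A row lasts 1/12 s, in which the tool goes at most 41.7 mm and 7.16 degrees, less where a joint would pass 70% of its speed; a pose out of reach is approached as far as the arm can. A call is refused whole if a number of a shift passes 41.7 or a number of a turn 7.16, either way. A call with a gripper value outside its range is refused whole. The fingers move at their own pace and stop on an object; FORCE is the grip in N (left out, the last holds). Time passes only in rows, so rows that do not move let the fingers close. It gives the time, the measured TCP pose, the force and the opening at its end, in the units of the state.
- arm.get_state(): the state, without advancing time (a new reading comes with each control period).
- arm.capture(name): name is "scene" or "top" or "wrist"; returns a dict with "image" (384x512x3 uint8, blue, green, red), "K" (3x3 intrinsics, pixels), "distortion" ([k1, k2, p1, p2, k3] as OpenCV has them; the pictures are not rectified), "world_from_camera" (4x4, takes a point from camera to world coordinates). Camera axes: x right, y down, z forward; pixel columns grow to the right and rows downward; lengths in mm; the calibration is good to about 2 mm. A picture is of the moment at which its call begins. There is no depth.
- arm.close_job(): hands the job in, once; it reports no verdict.
The state is a dict: "time": time; "joint_pos": joint angles; "joint_vel": joint speeds; "tau": joint torques, N m; "tool_pos": TCP position; "ee_rot": TCP orientation; "force": force on the tool from outside, world axes, zero at the start; "ft_torque": the same for the moment, N m; "finger_gap": finger opening in mm.
Only numpy, scipy, OpenCV 4.12 (cv2) and the standard library are available. Lean on these libraries where they do the work, as an engineer would, in place of code of your own. Each camera call takes 0.05 s, during which the arm holds its last target. There are 200 camera calls.

### The job

Set the small metal tin down upright inside the open bay of the steel consumables chest (do not drop it in), then slide the hatch along its rails over the bay until it is fully home: past the roller catch, so that the roller has dropped behind the ridge, and up against the end frame's stop. Keep it pressed firmly against the stop for about a second to bed it, but do not slam or ram it into the frame, then let go, and leave the other things on the bench where they are.

Things in the scene. Friction and masses are not known exactly. Their poses are not given: they have to be found in the camera images.
- tin_center (a point): the tin: an upright bare-metal round tin with a slightly wider lid, diameter 58 mm at the lid (top 13 mm), 54 mm below, 56 mm high, about 0.22 kg; this point is its centre, half-way up (28 mm above its underside); z along its axis
- chest: grey painted steel chest fixed on the bench, 190 mm (x) by 420 mm (y, from -195 to +225) by 95 mm high without the rails; origin on the bench, midway in x; the hatch closes towards its own +y. Two steel guide rails 8 mm wide and 16 mm high run along y on top at x = +-90 mm. The bay is open at the top, x from -70 to +70 mm, y from +10 to +138 mm
- bay_floor (a point): centre of the bay's floor (floor 6 mm above the bench, rim 95 mm); the bay is 140 mm (x) by 128 mm (y); axes as the chest's
- hatch (a joint): how far the hatch is open, in m (at most 0.19); it shrinks as the hatch moves to the chest's +y. The stop is screw-adjusted: home is a reading anywhere from 0.000 to 0.024, to be found by feel; to bed the hatch there takes a steady push of 12 to 18 N. The hatch is a steel plate 168 (x) by 195 (y) by 6 mm, top 101 mm above the bench; it drags with about 5 N and stays where it is left
- hatch_handle (a point): centre of the hatch's handle: an upright dark steel fin, 12 mm thick along the sliding direction (y), 70 mm long across it (x), from 101 to 135 mm above the bench (this point at 118 mm); it moves with the hatch; axes as the chest's. The hatch's leading edge is 135 mm ahead (+y); a ridge 60 mm long and 6 mm high stands on the plate 121 mm ahead
- catch (a joint): lift of the catch's sprung roller, in m: 0 fully down, 0.004 at most while the hatch's ridge passes below it. It hangs centred over the hatch's path on a bracket adjusted together with the stop. From 31 to 16 mm before home the push rises to 9 to 13 N (drag included), then it gets lighter; about 1 mm before home the roller is down again behind the ridge, then the hatch meets the stop
- frame: grey upright end frame across the chest's +y end, 170 mm wide, top 135 mm above the bench, carrying two adjustable rubber pads (the stop), which face the hatch, and the roller catch, whose bracket reaches 140 mm above the bench and at least 50 mm beyond the bay's centre in y; origin and axes as the chest's
- sprayer: bystander: white plastic bottle, 56 mm in diameter, 170 mm high; origin under its centre
- hammer: bystander: hammer lying on the right of the chest; origin below its middle, handle along its own -x
- coupon: bystander: dark steel plate 90 by 60 by 12 mm lying on the bench; origin under its centre
There are look-alikes about, which are no part of the job. There is more than one size of the part that bears tin_center; the job needs the largest.

How it is judged:
By the outcome, as a careful person would: the job done as asked, in the order asked, and still so for the second after the job is handed in, with the robot touching nothing.
It also fails if it takes over 72 s, if anything falls off the work surface, if the arm or the gripper's body presses on something with over 40 N, if the wrist force passes 120 N, or if a joint passes its speed limit or range.

## Working session

There is one attempt and no reset: what is moved stays moved. The work goes in short steps, Python scripts to look and compute and a shell command to move; the robot and the scene stay as the last step left them, time stands still between calls to the robot, and variables do not carry over. Pictures are saved under pics/ and viewed, about 8 in all and at most 12, crops included, and the job is handed in when it is done.

```bash
mkdir -p pics; ls; python3 - <<'E'
from workcell import arm
import cv2
for n in("scene","top"):
    c=arm.capture(n); cv2.imwrite(f"pics/{n}0.png",c["image"]); print(c["K"],c["distortion"],c["world_from_camera"])
print(arm.get_state(),arm.tcp_to_tips)
E
```

```text
pics
[[427.13686594   0.         255.60483566]
 [  0.         427.13686594 183.26041168]
 [  0.           0.           1.        ]] [0.04152735 0.         0.         0.         0.        ] [[ 5.24641983e-02  6.87081281e-01 -7.24683946e-01  1.31984714e+03]
 [ 9.98548240e-01 -2.72262519e-02  4.64773438e-02 -1.16361555e+02]
 [ 1.22032852e-02 -7.26070275e-01 -6.87512207e-01  9.30472471e+02]
 [ 0.00000000e+00  0.00000000e+00  0.00000000e+00  1.00000000e+00]]
[[499.82927814   0.         250.18854057]
 [  0.         499.82927814 187.96972894]
 [  0.           0.           1.        ]] [-0.10415287  0.          0.          0.          0.        ] [[ 1.23852737e-02 -9.95242241e-01  9.66410220e-02  3.12600703e+02]
 [-9.99922515e-01 -1.22062011e-02  2.44396289e-03 -5.09818209e+01]
 [-1.25271535e-03 -9.66638029e-02 -9.95316301e-01  1.53735370e+03]
 [ 0.00000000e+00  0.00000000e+00  0.00000000e+00  1.00000000e+00]]
{'time': 0.1, 'joint_pos': array([ 1.14321536e+00,  4.86683600e-02,  9.77190595e-02,  1.62199932e+00,
       -8.34114607e-06,  1.44295858e+00]), 'joint_vel': array([ 0.00149276, -0.00127503,  0.00209725,  0.00057608, -0.00186118,
       -0.00074576]), 'tau': array([ 1.99104274e-03, -3.39851940e+01,  3.20935607e+01,  1.58453803e-02,
       -2.42879560e-04,  1.43342469e-06]), 'tool_pos': array([154.83203931, 501.09694571, 247.22073634]), 'ee_rot': array([-0.46898775, -3.10579903,  0.00325427]), 'force': array([ 0.3236216 , -0.20884216, -0.69332825]), 'ft_torque': array([ 0.01971848,  0.01053427, -0.00547341]), 'finger_gap': 85.20980494517217} 17.0
```

View pics/scene0.png

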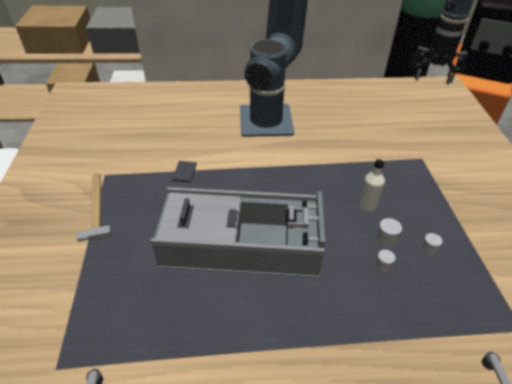

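View pics/top0.png

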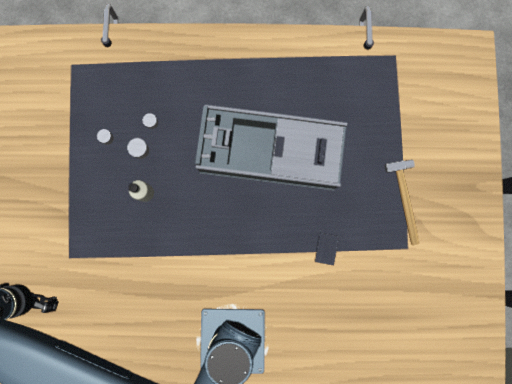

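Scene: chest with the bay at the frame end, hatch handle at about (320,151) in the top view. Three tins sit at top-view (137,147), (104,136) and (149,120); the first looks largest. I'll enlarge and measure.

```bash
cat > h.py <<'E'
import numpy as np, cv2
from workcell import arm
def px2w(c,uv,z):
    p=cv2.undistortPoints(np.array(uv,float).reshape(-1,1,2),c["K"],np.array(c["distortion"])).reshape(-1,2)
    T=np.array(c["world_from_camera"]); d=np.c_[p,np.ones(len(p))]@T[:3,:3].T; o=T[:3,3]
    z=np.broadcast_to(z,len(p)); return o+d*((z-o[2])/d[:,2])[:,None]
def w2px(c,P):
    T=np.linalg.inv(np.array(c["world_from_camera"])); 
    return cv2.projectPoints(np.array(P,float).reshape(-1,1,3),cv2.Rodrigues(T[:3,:3])[0],T[:3,3],c["K"],np.array(c["distortion"]))[0].reshape(-1,2)
E
python3 - <<'E'
from h import *
c=arm.capture("top"); im=c["image"]
g=cv2.cvtColor(im,cv2.COLOR_BGR2GRAY)
m=(g>120).astype(np.uint8); m[:,:75]=0; m[:,170:]=0; m[:70]=0; m[250:]=0
n,l,s,ce=cv2.connectedComponentsWithStats(m)
for i in range(1,n):
    if s[i][4]>20:
        w=px2w(c,[ce[i],ce[i]+[.5,0]],56); mm=np.linalg.norm(w[1]-w[0])*2
        print(ce[i],s[i],w[0],'d=',2*np.sqrt(s[i][4]/np.pi)*mm)
cv2.imwrite("pics/top_crop.png",cv2.resize(im[95:200,185:360],None,fx=4.5,fy=4.5,interpolation=cv2.INTER_CUBIC))
E
```

```text
[149.01935484 119.5483871 ] [142 113  15  14 155] [661.48799047 262.56723265  56.        ] d= 43.06809605858928
[103.29677419 135.45806452] [ 97 129  14  14 155] [611.39935171 401.3553459   56.        ] d= 43.55678019092946
[136.26369863 146.96232877] [127 138  20  19 292] [576.68188522 298.37309402  56.        ] d= 58.92487939794838
[139.14427861 190.16915423] [129 180  18  20 201] [445.74547784 284.87953421  56.        ] d= 48.39218939755134
```

View pics/top_crop.png

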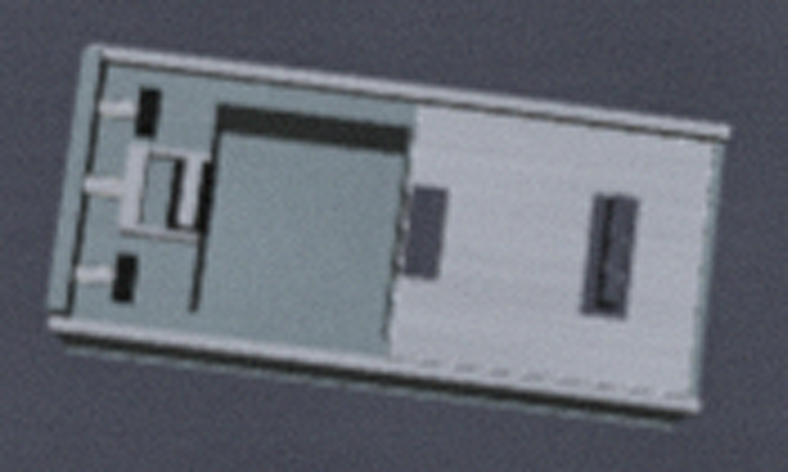

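```bash
python3 - <<'E'
from h import *
c=arm.capture("top")
q=np.array([[95,47],[728,128],[698,407],[52,325]])/4.5+[185-.39,95-.39]
w=px2w(c,q,[111,111,111,111]); print(w)
for a,b in((0,1),(3,2),(1,2),(0,3)): print(a,b,np.linalg.norm(w[a]-w[b]))
ey=(w[0]-w[1]+w[3]-w[2])[:2]; ey/=np.linalg.norm(ey); ex=np.array([ey[1],-ey[0]])
yaw=np.arctan2(ex[1],ex[0]); ce=w[[1,2],:2].mean(0)
O=ce+195*ey; print('O',O,'yaw',np.degrees(yaw),ex,ey, 'mid', w[:,:2].mean(0)-15*ey)
loc=lambda p,z:[( (v[:2]-O)@ex,(v[:2]-O)@ey) for v in px2w(c,np.array(p)/4.5+[184.6,94.6],z)]
print('handle',np.round(loc([[623,196],[608,318],[607,255],[630,255]],135)))
print('lead edge',np.round(loc([[412,150],[390,320]],101)),'ridge',np.round(loc([[445,235],[410,235]],[107,107])))
print('bay',np.round(loc([[220,104],[195,310]],95)),'rollers',np.round(loc([[205,155],[210,195],[195,240]],130)),'pads',np.round(loc([[160,110],[135,280]],108)))
for y in(74,): print('bay centre',O+74*ey)
E
```

```text
[[ 693.18506437   85.61629248  111.        ]
 [ 644.95601595 -325.98386269  111.        ]
 [ 462.68182105 -305.01132295  111.        ]
 [ 510.41332042  109.03733075  111.        ]]
0 1 414.4161300473563
3 2 416.79081523097966
1 2 183.47678204059838
0 3 184.26626229900455
O [ 576.33114015 -121.80143933] yaw -6.629424745621387 [ 0.99331361 -0.11544729] [0.11544729 0.99331361] mid [ 576.07734609 -123.98509472]
handle [[  33. -129.]
 [ -46. -128.]
 [  -6. -123.]
 [  -4. -138.]]
lead edge [[ 53.   7.]
 [-60.   7.]] ridge [[ -1. -21.]
 [ -4.   1.]]
bay [[ 69. 135.]
 [-69. 133.]] rollers [[ 26. 138.]
 [  1. 131.]
 [-29. 137.]] pads [[ 57. 172.]
 [-56. 173.]]
bay centre [584.87423965 -48.29623237]
```

Everything matches the given sizes. The chest origin is about (576,-123), yaw -6.6°. The largest tin (Ø59) is at (577,298), the hatch's leading edge is at chest y≈7 and the handle at y≈-128. I'll turn the jaw axis onto chest x first.

```bash
python3 -m handwheel '[0,0,0,0,0,7,85,0,0,0,0,0,7,85,0,0,0,0,0,7,85,0,0,0,0,0,7,85,0,0,0,0,0,7,85,0,0,0,0,0,7,85,0,0,0,0,0,7,85,0,0,0,0,0,7,85]' 40; python3 -m handwheel '[0,0,0,0,0,7,85,0,0,0,0,0,7,85,0,0,0,0,0,7,85,0,0,0,0,0,2.4,85,-10.9,31.6,0,0,0,0,85,-10.9,31.6,0,0,0,0,85,-10.9,31.6,0,0,0,0,85,-10.9,31.6,0,0,0,0,85]'; python3 -m handwheel '[-10.9,31.6,0,0,0,0,85,-10.9,31.6,0,0,0,0,85,-10.9,31.6,0,0,0,0,85,-10.9,31.6,0,0,0,0,85,-10.9,31.6,0,0,0,0,85,-10.9,31.6,0,0,0,0,85,-10.9,31.6,0,0,0,0,85,-10.9,31.6,0,0,0,0,85]'
python3 -m handwheel '[0,0,0,0,0,0,85,-10.9,31.6,0,0,0,0,85,-10.9,31.6,0,0,0,0,85,0,0,0,0,0,0,85]'
python3 - <<'E'
from h import *
c=arm.capture("wrist"); cv2.imwrite("pics/w1.png",c["image"])
s=arm.get_state(); print(s["time"],s["tool_pos"],s["ee_rot"]); print(w2px(c,[577,298,56]))
print(cv2.Rodrigues(s["ee_rot"])[0].round(4), s["joint_pos"])
E
```

```text
time: 0.87
tool_pos: [155.0, 501.4, 248.0]
ee_rot: [1.88, 2.517, -0.001]
force: [-0.1, 1.3, 0.1]
finger_gap: 84.7
time: 1.53
tool_pos: [276.4, 443.1, 248.1]
ee_rot: [2.344, 2.092, -0.0]
force: [0.5, 0.4, 0.2]
finger_gap: 85.1
time: 2.2
tool_pos: [518.1, 327.2, 247.9]
ee_rot: [-2.345, -2.09, 0.001]
force: [0.4, 0.5, 0.4]
finger_gap: 85.1
time: 2.53
tool_pos: [581.2, 296.0, 245.4]
ee_rot: [2.349, 2.083, -0.003]
force: [-0.7, -0.7, -0.8]
finger_gap: 85.1
2.5833 [578.7839236  297.50791564 245.97881553] [-2.34866131 -2.08575337  0.00423331]
[[250.3562871  172.37542723]]
[[ 0.1182  0.993  -0.0023]
 [ 0.993  -0.1182 -0.0014]
 [-0.0017 -0.0021 -1.    ]] [ 3.72043005e-01  3.95895017e-01  5.01544125e-01  1.67913970e+00
 -4.85439552e-04  2.06127751e+00]
```

View pics/w1.png

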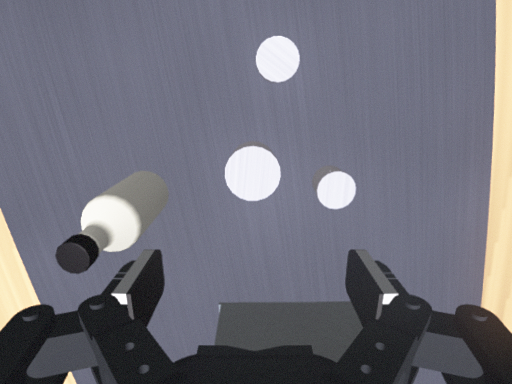

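The tin is at (252,173) in the wrist view, against a predicted (250,172). A smaller tin sits to the right at (336,190), so I'll descend with narrower jaws.

```bash
python3 - <<'E'
from h import *
c=arm.capture("wrist"); im=cv2.cvtColor(c["image"],cv2.COLOR_BGR2GRAY)
m=(im>170).astype(np.uint8); m[:,:200]=0; m[240:]=0
n,l,s,ce=cv2.connectedComponentsWithStats(m)
st=arm.get_state(); R=cv2.Rodrigues(st["ee_rot"])[0]
for i in range(1,n):
    if s[i][4]>300:
        p=px2w(c,[ce[i],ce[i]+[1,0]],56); print(ce[i],s[i],p[0],'d',2*np.sqrt(s[i][4]/np.pi)*np.linalg.norm(p[1]-p[0]),'tool',R.T@(p[0]-st["tool_pos"]))
E
```

```text
[502.77008106 130.88135593] [ 489    0   23  240 4071] [834.24368621 313.35381374  56.        ] d 79.2622034883778 tool [ 44.74978224 253.85834738 190.17527609]
[280.45346658  60.3441599 ] [ 259   38   44   46 1601] [614.82438801 402.24242756  56.        ] d 41.91747286490546 tool [107.47416767  25.5791261  190.687817  ]
[255.11771995 174.26022305] [ 228  147   56   55 2421] [578.7534581  297.11544418  56.        ] d 56.57078284436085 tool [ -1.13884871   1.99977533 190.83447193]
[338.58981002 191.14162349] [ 320  173   39   38 1158] [662.8101606  269.13692354  56.        ] d 40.23118408124118 tool [-19.13553917  88.7431104  190.63495916]
```

```bash
python3 -m handwheel '[-1,1.5,10,0,0,0,74,0,0,30,0,0,0,74,0,0,30,0,0,0,74,0,0,30,0,0,0,74,0,0,30,0,0,0,74,0,0,30,0,0,0,74,0,0,20,0,0,0,74,0,0,0,0,0,0,74]'; python3 -m handwheel '[0,0,14,0,0,0,74,0,0,10,0,0,0,74,0,0,0,0,0,0,74]'; python3 -m handwheel '[0,0,0,0,0,0,40,0,0,0,0,0,0,40,0,0,0,0,0,0,40,0,0,0,0,0,0,40,0,0,0,0,0,0,40,0,0,0,0,0,0,40,0,0,0,0,0,0,40,0,0,0,0,0,0,40]' 45
```

```text
time: 3.3
tool_pos: [572.6, 297.4, 61.4]
ee_rot: [-2.34, -2.09, 0.018]
force: [-0.2, 0.1, -1.1]
finger_gap: 74.0
time: 3.55
tool_pos: [576.7, 298.3, 43.0]
ee_rot: [-2.343, -2.091, 0.004]
force: [0.4, -0.5, -0.8]
finger_gap: 73.9
time: 4.22
tool_pos: [579.2, 298.7, 45.9]
ee_rot: [2.345, 2.09, 0.004]
force: [-1.3, 0.7, 4.9]
finger_gap: 55.7
```

```bash
python3 -m handwheel '[0,0,0,0,0,0,40,0,0,0,0,0,0,40,0,0,0,0,0,0,40]' 45;  python3 - <<'E'
from h import *
c=arm.capture("wrist"); cv2.imwrite("pics/w2.png",c["image"]); s=arm.get_state(); print(s["tool_pos"],s["force"],s["ft_torque"],s["finger_gap"])
E
```

```text
time: 4.47
tool_pos: [579.2, 298.7, 45.9]
ee_rot: [2.345, 2.09, 0.004]
force: [-1.7, 1.0, 6.2]
finger_gap: 56.1
[579.20789986 298.66584839  45.86307838] [0.04614913 0.86248774 5.77052523] [0.11223311 0.30055261 0.00364131] 56.026233392046315
```

View pics/w2.png

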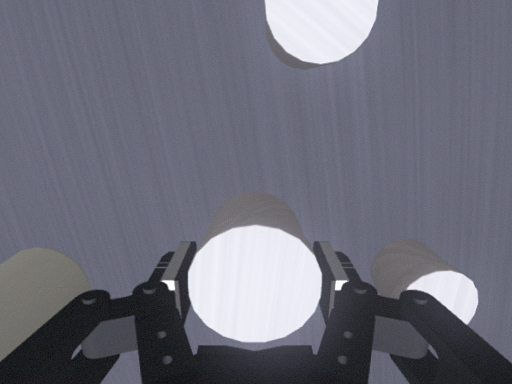

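```bash
python3 -m handwheel '[0,0,-8,0,0,0,40,0,0,-18,0,0,0,40,0,0,-28,0,0,0,40,0,0,-28,0,0,0,40,0,0,-28,0,0,0,40,0,0,-28,0,0,0,40,0,0,-18,0,0,0,40,0,0,-9,0,0,0,40]' 50;  python3 -m handwheel '[-8,1,0,0,0,0,40,-18,2,0,0,0,0,40,-28,4,0,0,0,0,40,-28,4,0,0,0,0,40,-28,4,0,0,0,0,40,-28,4,0,0,0,0,40,-28,4,0,0,0,0,40,-28,4,0,0,0,0,40]'; python3 -m handwheel '[-28,4,0,0,0,0,40,-28,4,0,0,0,0,40,-28,4,0,0,0,0,40,-28,4,0,0,0,0,40,-28,3,0,0,0,0,40,-18,1,0,0,0,0,40,-1,0,0,0,0,0,40,0,0,0,0,0,0,40]'
python3 -m handwheel '[0,0,0,0,0,0,40,0,0,0,0,0,0,40]'
python3 - <<'E'
from h import *
c=arm.capture("wrist"); cv2.imwrite("pics/w3.png",c["image"]); s=arm.get_state(); print(s["tool_pos"],s["force"],s["ft_torque"],s["finger_gap"],cv2.Rodrigues(s["ee_rot"])[0].round(3))
c=arm.capture("top"); cv2.imwrite("pics/t3.png",cv2.resize(c["image"][95:200,185:360],None,fx=4.5,fy=4.5))
E
```

```text
time: 5.18
tool_pos: [579.3, 298.2, 212.2]
ee_rot: [2.344, 2.089, 0.005]
force: [0.2, 0.1, -2.0]
finger_gap: 55.9
time: 5.85
tool_pos: [581.3, 100.2, 205.9]
ee_rot: [-2.343, -2.088, 0.008]
force: [0.4, 0.0, -2.7]
finger_gap: 55.9
time: 6.52
tool_pos: [583.0, -59.4, 206.4]
ee_rot: [-2.345, -2.084, 0.005]
force: [-0.2, 0.2, -3.0]
finger_gap: 55.8
time: 6.68
tool_pos: [584.0, -57.1, 208.0]
ee_rot: [-2.343, -2.09, 0.002]
force: [-0.1, -0.3, -2.2]
finger_gap: 56.0
[584.25233727 -56.89816314 208.42801858] [ 0.3416653   0.12682396 -3.06715326] [-0.03090876  0.00674751 -0.00496377] 55.70781830716561 [[ 0.113  0.994 -0.002]
 [ 0.994 -0.113  0.001]
 [ 0.    -0.002 -1.   ]]
```

View pics/w3.png

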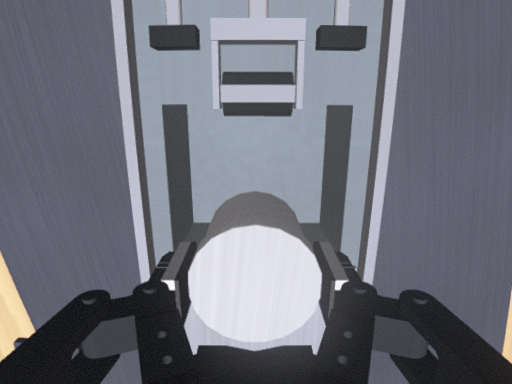

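The tin is held upright over the bay. The bay rim corners show near (163,105) and (353,105), and the roller bracket ends near row 110. I'll check these against the chest estimate.

```bash
python3 - <<'E'
from h import *
c=arm.capture("wrist"); O=np.array([576.2,-123.]);a=np.radians(-6.6);ex=np.array([np.cos(a),np.sin(a)]);ey=np.array([-ex[1],ex[0]])
P=[np.r_[O+x*ex+y*ey,z] for x,y,z in((-70,138,95),(70,138,95),(-94,150,111),(94,150,111))]
print(w2px(c,P)); W=px2w(c,[[163,105],[353,105]],95); print([((w[:2]-O)@ex,(w[:2]-O)@ey) for w in W]); 
w=px2w(c,[[230,112]],116)[0]; print('roller edge',(w[:2]-O)@ey)
t=arm.get_state()["tool_pos"][:2]-O; print(t@ex,t@ey)
E
```

```text
[[158.60421055 102.96700444]
 [350.28671115 103.43615683]
 [115.43548276  85.45397245]
 [393.50610912  86.14355732]]
[(np.float64(-66.8639710516483), np.float64(136.53437050282676)), (np.float64(72.09564929748771), np.float64(136.91604368884842))]
roller edge 132.23321031077472
0.738343225360904 66.62785868321883
```

```bash
python3 -m handwheel '[0,2,12,0,0,0,40,0,0,22,0,0,0,40,0,0,25,0,0,0,40,0,0,25,0,0,0,40,0,0,25,0,0,0,40,0,0,18,0,0,0,40,0,0,9,0,0,0,40,0,0,5,0,0,0,40]';  python3 -m handwheel '[0,0,3,0,0,0,40,0,0,2,0,0,0,40,0,0,2,0,0,0,40,0,0,0,0,0,0,40,0,0,0,0,0,0,40]'
```

```text
time: 7.5
tool_pos: [585.0, -57.4, 65.5]
ee_rot: [-2.342, -2.089, 0.004]
force: [-0.4, 0.0, -2.4]
finger_gap: 56.0
time: 7.92
tool_pos: [587.5, -58.3, 62.4]
ee_rot: [2.344, 2.089, 0.002]
force: [0.1, 0.0, -2.3]
finger_gap: 56.2
```

```bash
python3 -m handwheel '[0,0,3,0,0,0,40,0,0,2,0,0,0,40,0,0,2,0,0,0,40,0,0,1,0,0,0,40,0,0,0,0,0,0,40,0,0,0,0,0,0,40]';  python3 -m handwheel '[0,0,1,0,0,0,40,0,0,0,0,0,0,40,0,0,0,0,0,0,40]';python3 -m handwheel '[0,0,1,0,0,0,40,0,0,0,0,0,0,40,0,0,0,0,0,0,40]'
```

```text
time: 8.42
tool_pos: [586.5, -58.1, 53.1]
ee_rot: [-2.345, -2.09, 0.0]
force: [0.4, 0.2, -2.3]
finger_gap: 56.1
time: 8.67
tool_pos: [586.7, -58.2, 52.3]
ee_rot: [2.345, 2.09, 0.0]
force: [1.2, -0.6, -3.1]
finger_gap: 56.0
time: 8.92
tool_pos: [586.9, -58.2, 52.0]
ee_rot: [2.345, 2.09, 0.0]
force: [-1.4, -0.6, 1.1]
finger_gap: 56.0
```

```bash
python3 -m handwheel '[0,0,0.7,0,0,0,40,0,0,0,0,0,0,40,0,0,0,0,0,0,40]'; python3 -m handwheel '[0,0,0,0,0,0,60,0,0,0,0,0,0,65,0,0,0,0,0,0,72,0,0,0,0,0,0,72,0,0,0,0,0,0,72]'; python3 -m handwheel '[0,0,-5,0,0,0,72,0,0,-10,0,0,0,72,0,0,-25,0,0,0,72,0,0,-30,0,0,0,72,0,0,-30,0,0,0,72,0,0,-30,0,0,0,72,0,0,-15,0,0,0,72,0,0,0,0,0,0,72]'
python3 - <<'E'
from h import *
c=arm.capture("wrist"); cv2.imwrite("pics/w4.png",c["image"]); s=arm.get_state(); print(s["tool_pos"],s["force"])
E
```

```text
time: 9.17
tool_pos: [586.9, -58.2, 51.9]
ee_rot: [2.345, 2.09, 0.001]
force: [-3.4, 0.8, 5.0]
finger_gap: 55.7
time: 9.58
tool_pos: [586.8, -58.1, 50.4]
ee_rot: [-2.345, -2.09, -0.0]
force: [-0.8, -0.2, -0.6]
finger_gap: 72.1
time: 10.25
tool_pos: [589.7, -58.8, 202.7]
ee_rot: [2.338, 2.084, 0.011]
force: [0.9, 0.7, 1.4]
finger_gap: 72.0
[588.63385471 -58.55756171 199.75853369] [ 0.15300263 -0.57549419 -0.48263589]
```

View pics/w4.png

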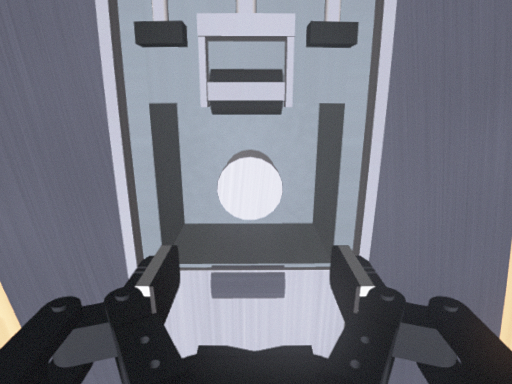

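The tin stands upright in the bay at (250,188), with the ridge at (248,285). Next I'll move behind the handle with the jaws shut and look.

```bash
python3 -m handwheel '[-12,0,0,0,0,0,0,-24,0,0,0,0,0,0,-32,0,0,0,0,0,0,-32,0,0,0,0,0,0,-32,0,0,0,0,0,0,-32,0,0,0,0,0,0,-32,0,0,0,0,0,0,-24,0,0,0,0,0,0]' 40; python3 -m handwheel '[-8,0,0,0,0,0,0,0,0,0,0,0,0,0,0,0,0,0,0,0,0,0,0,0,0,0,0,0]'
python3 - <<'E'
from h import *
c=arm.capture("wrist"); cv2.imwrite("pics/w5.png",c["image"]); s=arm.get_state(); print(s["tool_pos"],s["finger_gap"],cv2.Rodrigues(s["ee_rot"])[0].round(3))
O=np.array([576.2,-123.]);a=np.radians(-6.6);ex=np.array([np.cos(a),np.sin(a)]);ey=np.array([-ex[1],ex[0]])
t=s["tool_pos"][:2]-O; print(t@ex,t@ey); print(w2px(c,[np.r_[O+y*ey+x*ex,135] for x in(-35,35) for y in (-134,-122)]))
E
```

```text
time: 10.97
tool_pos: [559.3, -279.6, 192.7]
ee_rot: [-2.345, -2.086, 0.004]
force: [0.8, 1.7, 0.2]
finger_gap: 0.0
time: 11.3
tool_pos: [560.3, -283.4, 194.7]
ee_rot: [-2.343, -2.09, -0.0]
force: [0.5, 1.3, -0.7]
finger_gap: -0.1
[ 560.56247459 -283.13220699  195.09990882] -0.18420197001616337 [[ 0.113  0.994 -0.001]
 [ 0.994 -0.113  0.001]
 [ 0.001 -0.001 -1.   ]]
2.871247707533385 -160.86830592686542
[[192.87664484 180.17168671]
 [191.80040766 160.49707757]
 [309.16329578 180.38941475]
 [310.19104311 160.70816909]]
```

View pics/w5.png

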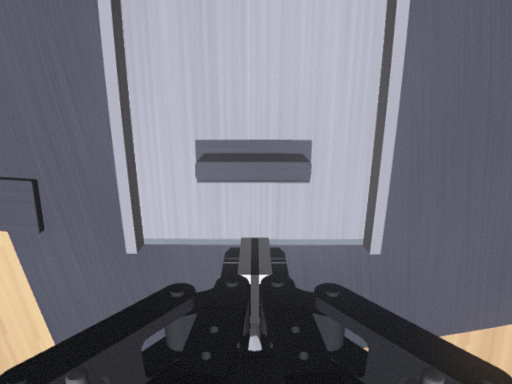

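The fin's rear top edge is at row 181, columns 195–311, as predicted. The fingers are centred behind it, so I'll descend.

```bash
python3 -m handwheel '[0,0,10,0,0,0,0,0,0,18,0,0,0,0,0,0,18,0,0,0,0,0,0,12,0,0,0,0,0,0,6,0,0,0,0,0,0,2,0,0,0,0,0,0,0,0,0,0,0,0,0,0,0,0,0,0]'; python3 -m handwheel '[5,0,0,0,0,0,0,3,0,0,0,0,0,0,3,0,0,0,0,0,0,2,0,0,0,0,0,0,2,0,0,0,0,0,0,2,0,0,0,0,0,0,2,0,0,0,0,0,0,2,0,0,0,0,0,0]'
```

```text
time: 12.02
tool_pos: [561.1, -284.7, 130.5]
ee_rot: [2.344, 2.09, 0.001]
force: [0.9, -0.1, 0.5]
finger_gap: 0.1
time: 12.68
tool_pos: [562.8, -265.7, 129.9]
ee_rot: [2.344, 2.087, -0.005]
force: [-0.2, -5.4, -0.9]
finger_gap: 0.2
```

```bash
python3 -m handwheel '[4,0,0,0,0,0,0,6,0,0,0,0,0,0,8,0,0,0,0,0,0,8,0,0,0,0,0,0,8,0,0,0,0,0,0,8,0,0,0,0,0,0,8,0,0,0,0,0,0,8,0,0,0,0,0,0]'; python3 -m handwheel '[8,0,0,0,0,0,0,8,0,0,0,0,0,0,7,0,0,0,0,0,0,6,0,0,0,0,0,0,4,0,0,0,0,0,0,3,0,0,0,0,0,0,2,0,0,0,0,0,0,0,0,0,0,0,0,0]'
python3 - <<'E'
from h import *
c=arm.capture("wrist"); cv2.imwrite("pics/w6.png",c["image"]); s=arm.get_state(); print(s["tool_pos"],s["force"])
O=np.array([576.2,-123.]);a=np.radians(-6.6);ex=np.array([np.cos(a),np.sin(a)]);ey=np.array([-ex[1],ex[0]])
t=s["tool_pos"][:2]-O; print(t@ex,t@ey)
E
```

```text
time: 13.35
tool_pos: [569.6, -208.0, 129.9]
ee_rot: [2.344, 2.086, -0.005]
force: [-0.8, -4.6, -0.8]
finger_gap: -0.1
time: 14.02
tool_pos: [574.2, -168.6, 129.8]
ee_rot: [2.345, 2.09, -0.0]
force: [0.4, -3.7, 0.0]
finger_gap: -0.1
[ 574.17710597 -168.55511107  129.79463359] [-0.0974315  -3.79176101  0.05652687]
3.226486820880476 -45.48571235025678
```

View pics/w6.png

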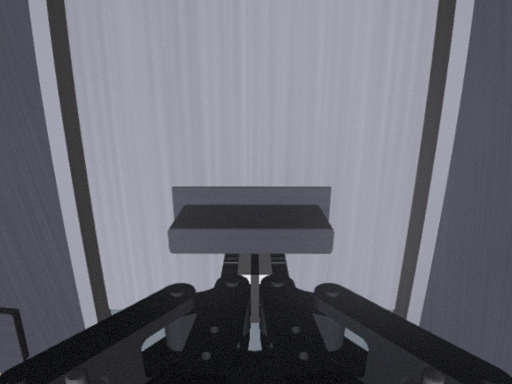

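The fin is centred in front of the closed fingers and the hatch has travelled about 98 mm. From here I'll go slower and watch the force.

```bash
for i in 1; do python3 -m handwheel '[3,0,0,0,0,0,0,3,0,0,0,0,0,0,3,0,0,0,0,0,0,3,0,0,0,0,0,0,3,0,0,0,0,0,0,3,0,0,0,0,0,0]'; done; python3 -m handwheel '[2.5,0,0,0,0,0,0,2.5,0,0,0,0,0,0]';python3 -m handwheel '[2.5,0,0,0,0,0,0,2.5,0,0,0,0,0,0]';python3 -m handwheel '[2.5,0,0,0,0,0,0,2.5,0,0,0,0,0,0]'
```

```text
time: 14.57
tool_pos: [576.2, -151.2, 129.8]
ee_rot: [2.345, 2.089, -0.001]
force: [0.6, -5.9, 0.9]
finger_gap: 0.1
time: 14.73
tool_pos: [576.8, -146.2, 129.8]
ee_rot: [2.345, 2.089, -0.001]
force: [0.1, -5.9, -0.3]
finger_gap: 0.1
time: 14.9
tool_pos: [577.3, -141.2, 129.8]
ee_rot: [2.345, 2.089, -0.001]
force: [0.2, -5.2, 0.6]
finger_gap: 0.1
time: 15.07
tool_pos: [577.9, -136.3, 129.8]
ee_rot: [2.345, 2.089, -0.001]
force: [1.0, -5.2, 0.6]
finger_gap: -0.1
```

Travel is now 130 mm.

```bash
python3 -m handwheel '[1.5,0,0,0,0,0,0,1.5,0,0,0,0,0,0]'|sed -n '2p;4p';python3 -m handwheel '[1.5,0,0,0,0,0,0,1.5,0,0,0,0,0,0]'|sed -n '2p;4p';python3 -m handwheel '[1.5,0,0,0,0,0,0,1.5,0,0,0,0,0,0]'|sed -n '2p;4p';python3 -m handwheel '[1.5,0,0,0,0,0,0,1.5,0,0,0,0,0,0]'|sed -n '2p;4p'
```

```text
tool_pos: [578.3, -133.2, 129.8]
force: [0.2, -5.7, -0.7]
tool_pos: [578.4, -131.9, 129.9]
force: [-0.7, -10.3, -1.2]
tool_pos: [578.7, -129.4, 129.8]
force: [-0.6, -9.8, -0.0]
tool_pos: [579.1, -126.0, 129.8]
force: [-0.0, -8.9, -0.8]
```

```bash
python3 -m handwheel '[1.5,0,0,0,0,0,0,1.5,0,0,0,0,0,0]'|sed -n '2p;4p';python3 -m handwheel '[1.5,0,0,0,0,0,0,1.5,0,0,0,0,0,0]'|sed -n '2p;4p';python3 -m handwheel '[1.5,0,0,0,0,0,0,1.5,0,0,0,0,0,0]'|sed -n '2p;4p';python3 -m handwheel '[1.5,0,0,0,0,0,0,1.5,0,0,0,0,0,0]'|sed -n '2p;4p';python3 -m handwheel '[1,0,0,0,0,0,0,1,0,0,0,0,0,0]'|sed -n '2p;4p';python3 -m handwheel '[1,0,0,0,0,0,0,1,0,0,0,0,0,0]'|sed -n '2p;4p'
```

```text
tool_pos: [579.5, -122.6, 129.8]
force: [0.3, -7.1, -0.1]
tool_pos: [579.9, -119.2, 129.8]
force: [-0.1, -6.6, 0.2]
tool_pos: [580.3, -115.9, 129.8]
force: [0.6, -5.0, 0.9]
tool_pos: [580.7, -112.5, 129.8]
force: [0.9, -5.0, 1.1]
tool_pos: [581.0, -110.3, 129.8]
force: [0.6, -5.2, 0.3]
tool_pos: [581.2, -108.1, 129.8]
force: [0.3, -4.8, -0.2]
```

```bash
for k in a; do :; done; python3 -m handwheel '[0.7,0,0,0,0,0,0,0.7,0,0,0,0,0,0]'|sed -n '2p;4p';python3 -m handwheel '[0.7,0,0,0,0,0,0,0.7,0,0,0,0,0,0]'|sed -n '2p;4p';python3 -m handwheel '[0.5,0,0,0,0,0,0,0.5,0,0,0,0,0,0]'|sed -n '2p;4p';python3 -m handwheel '[0.5,0,0,0,0,0,0,0.5,0,0,0,0,0,0]'|sed -n '2p;4p';python3 -m handwheel '[0.5,0,0,0,0,0,0,0.5,0,0,0,0,0,0]'|sed -n '2p;4p'
```

```text
tool_pos: [581.4, -106.7, 129.8]
force: [1.9, -6.1, 0.5]
tool_pos: [581.5, -105.1, 129.8]
force: [1.0, -5.8, 0.2]
tool_pos: [581.7, -104.2, 129.8]
force: [2.0, -5.8, -0.2]
tool_pos: [581.8, -103.0, 129.8]
force: [2.8, -4.2, 0.7]
tool_pos: [581.9, -102.2, 129.8]
force: [1.1, -5.9, 0.1]
```

```bash
python3 -m handwheel '[0.5,0,0,0,0,0,0,0.5,0,0,0,0,0,0]'|sed -n '2p;4p';python3 -m handwheel '[0.5,0,0,0,0,0,0,0.3,0,0,0,0,0,0]'|sed -n '2p;4p';python3 -m handwheel '[0.4,0,0,0,0,0,0,0.4,0,0,0,0,0,0]'|sed -n '2p;4p'
```

```text
tool_pos: [582.0, -101.4, 129.8]
force: [1.2, -6.4, 0.6]
tool_pos: [582.0, -101.4, 129.8]
force: [1.5, -8.2, 0.0]
tool_pos: [582.0, -101.4, 129.9]
force: [1.0, -8.4, 0.2]
```

Contact with the stop came at y=-101.4, exactly 31 mm after the catch engaged. Now I'll build the pressure up.

```bash
python3 -m handwheel '[0.8,0,0,0,0,0,0,0,0,0,0,0,0,0]'|sed -n '2p;4p';python3 -m handwheel '[0.8,0,0,0,0,0,0,0,0,0,0,0,0,0]'|sed -n '2p;4p';python3 -m handwheel '[0.8,0,0,0,0,0,0,0,0,0,0,0,0,0]'|sed -n '2p;4p'
```

```text
tool_pos: [582.0, -101.3, 129.9]
force: [0.5, -11.0, 0.1]
tool_pos: [582.0, -101.3, 129.9]
force: [0.4, -12.9, 0.2]
tool_pos: [581.9, -101.3, 129.9]
force: [0.7, -13.0, -0.1]
```

```bash
python3 -m handwheel '[0.7,0,0,0,0,0,0,0,0,0,0,0,0,0,0,0,0,0,0,0,0,0,0,0,0,0,0,0]'|sed -n '1,2p;4p';python3 -m handwheel '[0,0,0,0,0,0,0,0,0,0,0,0,0,0]'|sed -n '1,2p;4p'; python3 - <<'E'
from h import *
s=arm.get_state(); print(s["time"],s["force"],s["ft_torque"])
E
```

```text
time: 18.9
tool_pos: [582.0, -101.3, 129.9]
force: [-0.1, -14.9, 0.3]
time: 19.07
tool_pos: [582.0, -101.3, 129.9]
force: [1.0, -14.8, -0.3]
19.0667 [  0.9816025  -14.84457395  -0.34458348] [-3.01170308 -0.03229051 -0.05812846]
```

```bash
python3 -m handwheel '[0.1,0,0,0,0,0,0,0,0,0,0,0,0,0,0,0,0,0,0,0,0,0,0,0,0,0,0,0,0,0,0,0,0,0,0,0,0,0,0,0,0,0,0,0,0,0,0,0,0,0,0,0,0,0,0,0]'|sed -n '1,2p;4p';python3 -m handwheel '[0,0,0,0,0,0,0,0,0,0,0,0,0,0,0,0,0,0,0,0,0,0,0,0,0,0,0,0,0,0,0,0,0,0,0]'|sed -n '1,2p;4p'
python3 -m handwheel '[-2,0,0,0,0,0,0,-2,0,0,0,0,0,0,-3,0,0,0,0,0,0,-4,0,0,0,0,0,0,-5,0,0,0,0,0,0,-4,0,0,0,0,0,0,0,0,0,0,0,0,0,0,0,0,0,0,0,0]'
python3 -m handwheel '[0,0,-10,0,0,0,0,0,0,-25,0,0,0,0,0,0,-35,0,0,0,0,0,0,-35,0,0,0,0,0,0,-25,0,0,0,0,0,0,-10,0,0,0,0,0,0,0,0,0,0,0,0,0,0,0,0,0,0,0]'
python3 -m handwheel '[-30,-12,0,0,0,0,0,-30,-25,0,0,0,0,0,-30,-30,0,0,0,0,0,-30,-30,0,0,0,0,0,-30,-30,0,0,0,0,0,-20,-15,0,0,0,0,0,0,0,0,0,0,0,0,0,0,0,0,0,0,0]'
python3 - <<'E'
from h import *
c=arm.capture("top"); cv2.imwrite("pics/t7.png",cv2.resize(c["image"][60:270,70:430],None,fx=2.2,fy=2.2,interpolation=cv2.INTER_CUBIC))
E
```

```text
time: 19.73
tool_pos: [582.0, -101.3, 129.9]
force: [0.3, -15.1, 0.1]
time: 20.15
tool_pos: [582.0, -101.3, 129.9]
force: [0.5, -14.8, 0.4]
time: 20.82
tool_pos: [579.8, -116.0, 129.4]
ee_rot: [-2.345, -2.089, -0.0]
force: [0.6, 0.2, -0.5]
finger_gap: 0.3
time: 21.48
tool_pos: [420.7, -267.9, 129.8]
ee_rot: [2.348, 2.087, 0.002]
force: [0.5, 0.4, -0.1]
finger_gap: -0.0invalid input
```

View pics/t7.png

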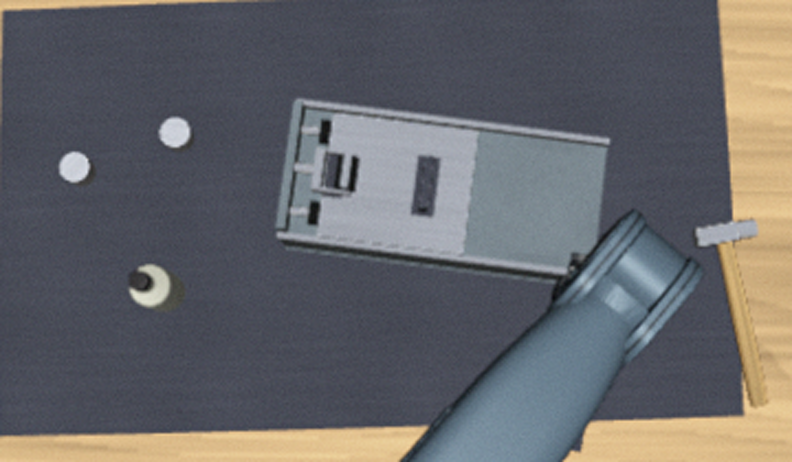

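My lift call was refused because it held one number too many. The retreat therefore ran at TCP z=130, with the tips 2 mm over the rail; the force stayed near zero and nothing appears moved. I'll lift now and check.

```bash
python3 -m handwheel '[0,0,-10,0,0,0,0,0,0,-25,0,0,0,0,0,0,-35,0,0,0,0,0,0,-35,0,0,0,0,0,0,-25,0,0,0,0,0,0,-10,0,0,0,0,0,0,0,0,0,0,0,0]'
python3 - <<'E'
from h import *
c=arm.capture("scene"); cv2.imwrite("pics/s8.png",cv2.resize(c["image"][140:300,60:460],None,fx=2,fy=2,interpolation=cv2.INTER_CUBIC))
c=arm.capture("top"); a=cv2.imread("pics/top0.png"); d=cv2.absdiff(a,c["image"]).max(2)
for n,(x,y,w,h) in dict(hammer=(380,150,45,100),sprayer=(120,170,40,35),coupon=(305,225,45,50),t1=(90,125,25,25),t2=(138,108,25,25)).items(): print(n,d[y:y+h,x:x+w].max(),d[y:y+h,x:x+w].mean())
E
```

```text
hammer 70 5.5617777777777775
sprayer 16 4.642857142857143
coupon 163 50.10444444444445
t1 12 4.7568
t2 14 4.776invalid input
```

View pics/s8.png

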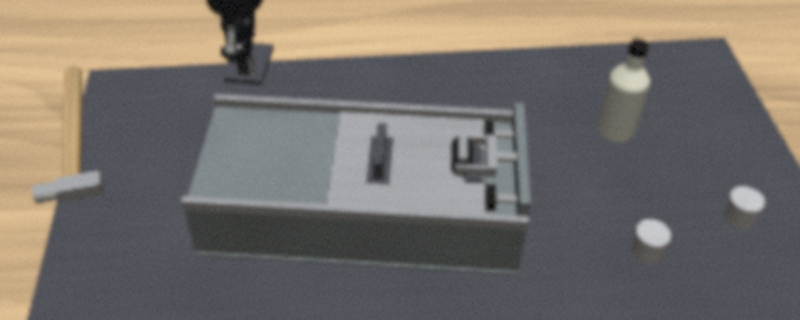

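```bash
python3 -m handwheel '[0,0,-10,0,0,0,0,0,0,-25,0,0,0,0,0,0,-35,0,0,0,0,0,0,-35,0,0,0,0,0,0,-25,0,0,0,0,0,0,-10,0,0,0,0]'
python3 -m handwheel '[0,-20,-10,0,0,0,0,0,-30,-25,0,0,0,0,0,-30,-20,0,0,0,0,0,-20,-10,0,0,0,0,0,0,0,0,0,0,0]'
python3 - <<'E'
from h import *
c=arm.capture("scene"); a=cv2.imread("pics/scene0.png"); s=cv2.absdiff(a,c["image"]).max(2)
c=arm.capture("top"); a=cv2.imread("pics/top0.png"); d=cv2.absdiff(a,c["image"]).max(2)
print('scene coupon',s[162:182,172:197].max(),'hammer',s[172:242,76:112].max(),'sprayer',s[160:212,360:385].max())
h=d[150:250,380:425]; print('top hammer',h.max(),(h>30).sum(),np.argwhere(h>30)[:6]+[150,380])
O=np.array([576.2,-123.]);a=np.radians(-6.6);ex=np.array([np.cos(a),np.sin(a)]);ey=np.array([-ex[1],ex[0]])
q=np.array([[427,185]])/2.2+[69.6,59.6]; w=px2w(c,q,135)[0]; print('handle y',(w[:2]-O)@ey)
cv2.imwrite("pics/t9.png",np.hstack([cv2.resize(c["image"][215:280,295:360],(390,390)),cv2.resize(c["image"][95:175,190:270],(390,390),interpolation=cv2.INTER_CUBIC)]))
E
```

```text
time: 22.13
tool_pos: [423.5, -267.6, 275.3]
ee_rot: [2.337, 2.087, 0.002]
force: [0.4, -1.4, -0.0]
finger_gap: -0.2
time: 22.55
tool_pos: [320.4, -255.5, 338.2]
ee_rot: [2.342, 2.087, -0.001]
force: [1.0, -0.4, 0.6]
finger_gap: -0.1
scene coupon 9 hammer 9 sprayer 13
top hammer 184 996 [[196 381]
 [196 382]
 [197 380]
 [197 381]
 [197 382]
 [198 380]]
handle y 38.308603023310866
```

View pics/t9.png

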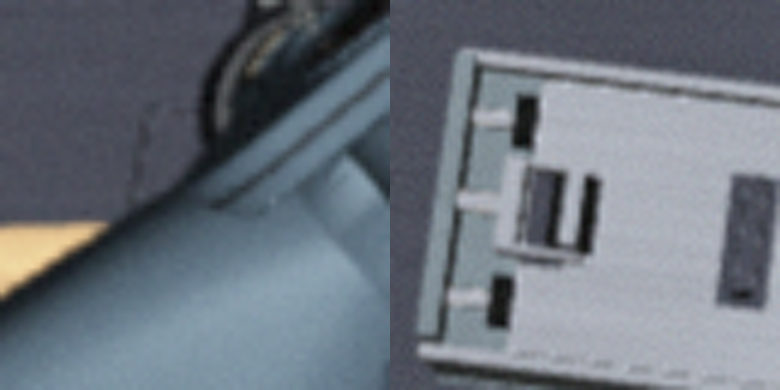

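The hatch edge touches both pads, the ridge is past the roller, and the scene view shows coupon, hammer and sprayer unchanged (the arm only hides parts of the top view).

```bash
python3 -c "
from workcell import arm
s=arm.get_state();print(s['time'],s['force']);print(arm.close_job())"
```

```text
22.65 [-0.56755498 -1.16009325  0.21504192]
the job is handed in; nothing more can be done
None
```

The job is done and handed in at 22.7 s. The largest tin stands upright in the bay, and the hatch is home, past the catch and against the stop.

- **Tin:** I lowered it until the force showed it touching the bay floor, then opened the fingers. A wrist picture afterwards showed it upright.
- **Hatch:** I pushed it with the closed fingers. The catch force peaked at about 10 N and the stop came about 31 mm after the roller engaged, as described. I approached the stop in steps of 0.5 mm or less, and held about 15 N against it for just over 1 s before backing off.
- **Last checks:** The final picture shows the hatch edge at both pads and the ridge past the roller. I judged the roller being down from the picture and the travel, since I had no direct reading of it.
- **Bystanders:** Coupon, hammer and sprayer are unchanged in the scene view. In the top view the arm hid the coupon and covered part of the hammer area. The two small tins, checked in an earlier top view, had not moved.
- **What went wrong:** Two lift commands were refused because I typed one number too many. The sideways retreat after releasing the hatch therefore ran low, about 2 mm above the rail. The force reading after it was about zero and nothing moved.

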